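# Stand two instrument cases up and send the red-labelled one to the dispatch line

## Task

One of the two dark grey instrument cases lying on the bench carries a red round calibration-due label on its underside. Nothing is to be picked up: hook a fingertip under the carrying handle of each case and tip it up until it stands by itself on the rubber feet opposite the handle, so that you can see its underside. When both stand, gently push the labelled one, still standing, away from you until it sits flush against the aluminium stop bar of the yellow dispatch line; leave the other standing well clear of the bar and do not disturb the V-block, the vial or the plug gauge.

Things in the scene. Friction and masses are not known exactly. Their poses are not given: they have to be found in the camera images.
- case_1: hard dark grey instrument case, 80 (x) x 105 (y) x 50 (z) mm as it lies flat, 0.34 to 0.59 kg; origin: centre of its underside. Lying flat, z is up (lid on top), -x is the side with the carrying handle, towards the robot, +x the hinge side with four rubber feet 2.5 mm proud. Either case_1 or case_2 carries the label; otherwise they are alike
- case_2: the other case, same make, size and axes as case_1. Tipped up about its lower +x edge, a case goes over by itself beyond some 58 degrees and then stands on its feet, body 82 mm high and 50 mm deep, the handle bar on top 112 mm high, the underside upright and facing where the handle was
- case_1_handle (a point): middle of the handle bar of case_1, on the bar's axis: 66 mm in -x and 30 mm in z from the case's origin. The handle is rigid: a round bar 8 mm thick, its straight part 44 mm long along y with a leg to the case at each end, 22 mm of air between bar and case
- case_2_handle (a point): the same point of case_2
- case_1_foot (a point): middle of the lower +x edge of case_1 (where underside and foot side meet), the edge it tips over: 40 mm in +x from the case's origin; stays within a few mm of the worktop while the case is tipped
- case_2_foot (a point): the same point of case_2
- red_label (a point): centre of the red round label, 41 mm across in a white border of 48 mm, in the middle of the underside of one of the two cases; hidden until that case is tipped up
- stop_bar: the dispatch line: a fixed aluminium bar 12 (x) x 420 (y) x 25 (z) mm with a flat yellow tape 24 mm wide along its foot on the robot's side; origin: middle of the foot of the face that looks at the robot; x points away from the robot, square to that face, y along the bar. A standing case flush against it has its lid against this face, so its origin is 50 mm in front of the face
- v_block_2: bystander: steel V-block 44 x 36 x 34 mm, origin under its middle
- vial: bystander: upright brown vial with black cap, 24 mm across, 54 mm high, origin under its middle
- plug_gauge: bystander: plug gauge lying flat, 17 x 92 x 15 mm, long along its y, origin under its middle

How it is judged:
By the outcome, as a careful person would: the job done as asked, in the order asked, and still so for the second after the job is handed in, with the robot touching nothing.
It also fails if it takes over 72 s, if anything falls off the work surface, if the arm or the gripper's body presses on something with over 40 N, if the wrist force passes 120 N, or if a joint passes its speed limit or range.

## Robot

A 6-joint arm with a two-finger parallel gripper is mounted at the origin on a cart in front of the work surface, level with it; the furniture and walls round the work are solid. World frame = base frame: x ahead of the robot, y to its left, z up, the work surface at z = 0. Lengths are in m, angles in rad, forces in N, time in s.
With the tool pointing down it reaches from about 0.325 to 0.9 m from the base axis. Payload 6.1 kg.
Tool frame: the origin (TCP) lies midway between the tips of the shut fingers; the grasp point (between the pads) lies arm.hold_point_z behind it (arm.hold_point_z is the distance from the TCP to the grasp point, in m); z points along the fingers, y is the line along which they close (so a half turn about z gives the same grasp; the last joint's range is limited). The gripper opens to 87 mm and grips with 3 to 60 N. Pads are 19 mm wide; open, the fingers measure 117 mm over their backs; the gripper's body (75 mm by 190 mm) begins 51 mm behind the grasp point.
Start: joints at [1.135, 0.22, 1.526, -0, 1.395, -0.126], TCP at [0.191, 0.595, 0.223] pointing down, gripper open.
Joint ranges: [-2.98, 2.98], [-0.91, 2.08], [0.09, 2.57], [-1.24, 4.39], [0.2, 2.65], [-2.68, 2.68]. Speed limits (rad/s): [2.57, 2.57, 3.01, 3.14, 3.14, 3.14].

## Interface

Orientations are given as a unit quaternion [w, x, y, z].
In Python, from workcell import arm, move_gripper, inverse_kinematics, readout, camera, ticket, boxes_of, masks_of gives the robot as it stands. Calls block until the motion is done:
- arm.move_to(position, orientation): joint-space move of the TCP to a pose.
- arm.servo_line(position, orientation=None, rate=0.15): straight line of the TCP; orientation=None keeps the orientation; rate is the mean speed in m/s.
- arm.movej(angles): joint-space move.
- move_gripper(opening, grip_force=None): finger opening in m; grip_force is the grip in N (None keeps the last); returns when the fingers have stopped.
- arm.sleep(seconds).
- inverse_kinematics(position, orientation): joint angles nearest the present ones, or None.
- readout.state(): the state.
- camera(name): name is "scene" or "top"; returns a dict with "pixels" (480x640x3 uint8, blue, green, red), "intrinsics" (3x3 intrinsics, pixels), "rvec" (rotation vector, rad) and "tvec" (3), from world to camera coordinates, as OpenCV has them. Camera axes: x right, y down, z forward; pixel columns grow to the right and rows downward; lengths in m; the calibration is good to about 2 mm. A picture is of the moment at which its call begins. There is no depth.
A pose or a line that the arm cannot do raises arm.Unreachable and nothing moves.
- ticket.hand_in(): hands the job in; it is judged then, once.
Trained networks look in a picture, given as the dict that the camera call returned (one of the last four; its "shot" number tells which), for a name from the list of things; names that differ only in an ending like _2 or _b are one class to them, and where a whole thing is asked for, a point or a joint stands for the part that bears it (a point fixed in the world has none). Each returns a list of dicts, best first, with "confidence" (0 to 1); they miss things now and then, are a little off and sometimes report something else, mostly with a low value. They report only what shows in the picture. A call takes as long as a camera call.
- boxes_of(picture, thing): "at" ([column, row] in pixels, amid what is visible of it).
- masks_of(picture, thing): "pixels" (480x640 bool, what is visible of it) and "at" ([column, row] in pixels, amid what is visible of it).
The state is a dict: "t": time; "joint_pos": joint angles; "qd": joint speeds; "effort": joint torques, N m; "position": TCP position; "eef_rot": TCP orientation; "ft_force": force on the tool from outside, world axes, zero at the start; "torque": the same for the moment, N m; "grip_width": finger opening in m; "grip_force": force on a finger pad.
Only numpy, scipy, OpenCV 4.12 (cv2) and the standard library are available. Lean on these libraries where they do the work, as an engineer would, in place of code of your own. Each camera call takes 0.05 s, during which the arm holds its last target. There are 200 camera calls.

## Working session

There is one attempt and no reset: what is moved stays moved. The work goes in short steps, each a Python script; the robot and the scene stay as the last script left them, time stands still between calls to the robot, and variables do not carry over. Pictures are saved under pics/ and viewed, at most 10 in all, crops included, and the job is handed in when it is done.

```bash
mkdir -p pics; ls; cat > h.py <<'E'
import numpy as np, cv2
from workcell import arm, move_gripper, inverse_kinematics, readout, camera, ticket, boxes_of, masks_of
def ray(p,uv):
    R,_=cv2.Rodrigues(np.array(p["rvec"],float)); t=np.array(p["tvec"],float).ravel(); K=np.array(p["intrinsics"],float)
    d=R.T@np.linalg.inv(K)@np.array([uv[0],uv[1],1.]); return -R.T@t,d
def at_z(p,uv,z):
    c,d=ray(p,uv); return c+d*(z-c[2])/d[2]
def proj(p,X):
    return cv2.projectPoints(np.atleast_2d(np.array(X,float)),np.array(p["rvec"],float),np.array(p["tvec"],float),np.array(p["intrinsics"],float),None)[0][:,0]
E
python3 - <<'E'
from h import *
for n in ("top","scene"):
    p=camera(n); cv2.imwrite(f"pics/{n}0.png",p["pixels"]); print(n,ray(p,(320,240)))
    for k,z in (("case_1",.05),("case_1_handle",.03),("case_1_foot",0),("stop_bar",.0),("v_block_2",.017),("vial",.03),("plug_gauge",.008)):
        for r in boxes_of(p,k)[:3]: print(k,r["confidence"],np.round(r["at"]),at_z(p,r["at"],z).round(3))
print(readout.state())
E
```

```text
pics
top (array([ 0.27917132, -0.25340489,  1.03670772]), array([ 0.21298552, -0.02723004, -0.9770295 ]))
case_1 0.85 [354. 222.] [ 0.524 -0.35   0.05 ]
case_1 0.81 [262. 220.] [ 0.543 -0.172  0.05 ]
case_1_handle 0.75 [263. 228.] [ 0.533 -0.172  0.03 ]
case_1_foot 0.69 [264. 223.] [ 0.551 -0.171  0.   ]
case_1_foot 0.54 [412. 198.] [ 0.578 -0.48   0.   ]
stop_bar 0.71 [293. 162.] [ 0.677 -0.241  0.   ]
v_block_2 0.91 [189. 198.] [ 0.611 -0.023  0.017]
plug_gauge 0.93 [323. 338.] [ 0.31  -0.271  0.008]
scene (array([-0.25287365, -0.73738982,  0.63625624]), array([ 0.69950591,  0.47012182, -0.53822413]))
case_1 0.82 [384. 267.] [ 0.496 -0.368  0.05 ]
case_1 0.71 [310. 233.] [ 0.519 -0.196  0.05 ]
case_1_handle 0.71 [306. 235.] [ 0.536 -0.174  0.03 ]
case_1_handle 0.29 [384. 267.] [ 0.523 -0.356  0.03 ]
case_1_foot 0.74 [306. 233.] [ 0.581 -0.143  0.   ]
stop_bar 0.95 [384. 225.] [ 0.699 -0.263  0.   ]
v_block_2 0.77 [267. 201.] [ 0.62  -0.008  0.017]
vial 0.74 [455. 275.] [ 0.571 -0.474  0.03 ]
plug_gauge 0.75 [278. 322.] [ 0.317 -0.271  0.008]
{'t': 0.8, 'joint_pos': array([ 1.13489238e+00,  2.20353183e-01,  1.52649079e+00, -1.46448174e-05,
        1.39466550e+00, -1.26093960e-01]), 'qd': array([-0.0008685 ,  0.00078555, -0.00027728, -0.00022363, -0.00068111,
       -0.00055644]), 'effort': array([ 1.19986562e-03, -4.94515908e+01, -3.87682986e+01,  7.01484689e-02,
        4.68421995e-02, -6.74524995e-05]), 'position': array([0.19055854, 0.59525433, 0.22257155]), 'eef_rot': array([1.84597236e-05, 1.54284965e-01, 9.88026390e-01, 3.79586907e-05]), 'ft_force': array([-0.17781349, -0.0645585 , -0.31302299]), 'torque': array([ 0.01846125,  0.00391536, -0.00900951]), 'grip_force': 0.0, 'grip_width': 0.08715174059661071}
```

```bash
python3 - <<'E'
import cv2
a=cv2.imread("pics/top0.png")[120:360,140:440]; b=cv2.imread("pics/scene0.png")[150:390,220:520]
cv2.imwrite("pics/top0c.png",cv2.resize(a,(750,600),interpolation=cv2.INTER_CUBIC)); cv2.imwrite("pics/scene0c.png",cv2.resize(b,(750,600),interpolation=cv2.INTER_CUBIC))
E
```

```text
(no output)
```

View pics/top0c.png

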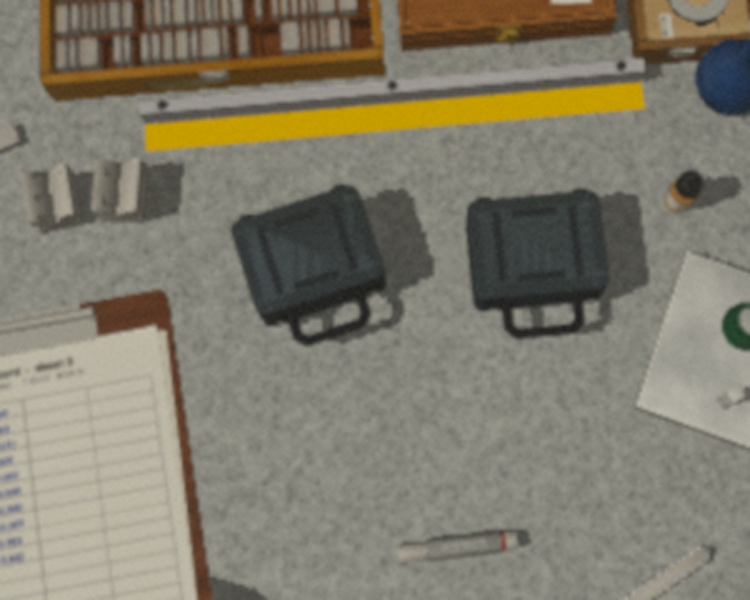

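View pics/scene0c.png

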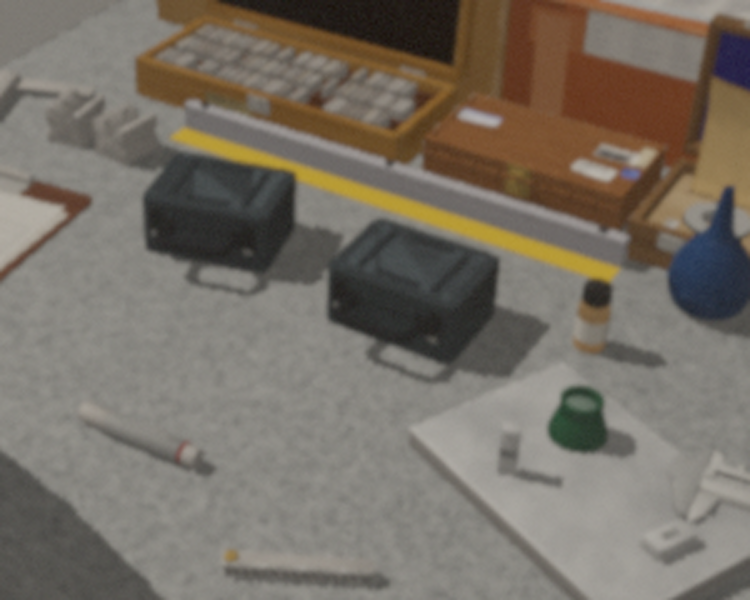

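Both views show the cases (top-crop centres about (310,250) and (538,250)), with their handles towards the robot. The left one is yawed about 15° and the tape is tilted about 5°. Next I fit poses to the masks.

```bash
cat >> h.py <<'E'
from scipy.optimize import minimize
from scipy.spatial.transform import Rotation as Rot
def sil(p,x,y,a,stand=False,s=4):
    c,sn=np.cos(a),np.sin(a); m=np.zeros((480*s,640*s),np.uint8)
    def W(P):
        P=np.array(P,float)
        if stand: P=np.c_[P[:,2],P[:,1],-(P[:,0]-.0425)]   # origin: underside, on the bench
        return np.c_[x+c*P[:,0]-sn*P[:,1],y+sn*P[:,0]+c*P[:,1],P[:,2]]
    def fill(P):
        q=cv2.convexHull(((proj(p,W(P))+.5)*s).astype(np.float32)); cv2.fillConvexPoly(m,q.round().astype(np.int32),1)
    B=lambda x0,x1,y0,y1,z0,z1:[(i,j,k) for i in(x0,x1) for j in(y0,y1) for k in(z0,z1)]
    fill(B(-.04,.04,-.0525,.0525,0,.05)); fill(B(-.07,-.062,-.026,.026,.026,.034))
    for t in(-1,1): fill(B(-.066,-.04,t*.022-.004,t*.022+.004,.026,.034))
    return cv2.resize(m.astype(np.float32),(640,480),interpolation=cv2.INTER_AREA)
def fit(views,x0,stand=False):
    def cost(v):
        e=0
        for p,m in views:
            r=sil(p,*v,stand); e+=1-np.minimum(r,m).sum()/np.maximum(r,m).sum()
        return e
    S=np.array([x0]+[np.add(x0,d) for d in((.02,0,0),(0,.02,0),(0,0,.15))])
    r=minimize(cost,x0,method="Nelder-Mead",options=dict(initial_simplex=S,xatol=2e-4,fatol=1e-5,maxiter=150))
    return r.x,r.fun
def quat(yaw,pitch):
    z=np.array([np.cos(yaw)*np.cos(pitch),np.sin(yaw)*np.cos(pitch),-np.sin(pitch)]); y=np.array([-np.sin(yaw),np.cos(yaw),0])
    return Rot.from_matrix(np.c_[np.cross(y,z),y,z]).as_quat(scalar_first=True)
def hook(case,th,p0,s,gap=.001,half=.0095):
    """TCP pose with finger under the bar, tool turning with the case (tipped by th about its foot edge)"""
    x,y,a=case; r,h=-.106,.030
    d=np.array([np.cos(p0),-np.sin(p0)]); n=np.array([np.sin(p0),np.cos(p0)])
    q=np.array([r,h])+d*s-n*(.004+half+gap); c,sn=np.cos(th),np.sin(th)
    q=np.array([c*q[0]+sn*q[1],-sn*q[0]+c*q[1]]); u=q[0]+.04
    return np.array([x+np.cos(a)*u,y+np.sin(a)*u,q[1]]),quat(a,p0+th)
E
python3 - <<'E'
from h import *
import json
P={n:camera(n) for n in("top","scene")}
M={n:masks_of(P[n],"case_1") for n in P}
hsv=cv2.cvtColor(P["top"]["pixels"],cv2.COLOR_BGR2HSV)
ym=cv2.inRange(hsv,(20,150,120),(35,255,255)); ym=cv2.morphologyEx(ym,cv2.MORPH_OPEN,np.ones((3,3)))
k=max(cv2.findContours(ym,0,1)[0],key=cv2.contourArea)[:,0]
W=np.array([at_z(P["top"],q,0)[:2] for q in k]); (c,wh,ang)=cv2.minAreaRect(W.astype(np.float32)*1000)
print("tape",c,wh,ang)
out={}
for nm,x0 in(("A",(.53,-.175,.25)),("B",(.51,-.35,.03))):
    v=[]
    for n in P:
        uv=proj(P[n],[x0[0],x0[1],.03])[0]
        best=min(M[n],key=lambda r:np.hypot(*(np.array(r["at"])-uv)))
        v.append((P[n],best["pixels"].astype(np.float32)))
    r=fit(v,x0); rt=fit(v[:1],x0); print(nm,r,rt,[b[1].sum() for b in v]); out[nm]=list(r[0])
json.dump(out,open("c.json","w"))
im=P["top"]["pixels"].copy()
for nm in out:
    s=(sil(P["top"],*out[nm])>.5).astype(np.uint8); cv2.drawContours(im,cv2.findContours(s,0,1)[0],-1,(0,255,0),1)
cv2.imwrite("pics/fit.png",cv2.resize(im[150:270,220:400],(800,533),interpolation=cv2.INTER_CUBIC))
print(arm.hold_point_z)
for nm in out:
  for p0 in(35,42,50):
    print(nm,p0,[inverse_kinematics(*hook(out[nm],np.radians(t),np.radians(p0),.014)) is not None for t in(0,30,60,70)],inverse_kinematics(*hook(out[nm],0,np.radians(p0),-.05)) is not None)
E
```

```text
tape (667.556396484375, -248.9441375732422) (24.13193702697754, 419.12017822265625) 0.35016578435897827
A (array([ 0.54553258, -0.17239874,  0.26053692]), np.float64(0.174998939037323)) (array([ 0.54510488, -0.17290866,  0.25096313]), np.float64(0.07358664274215698)) [np.float32(2599.0), np.float32(2258.0)]
B (array([ 0.53387183, -0.3524007 , -0.00697872]), np.float64(0.15317082405090332)) (array([ 0.53361309, -0.35296928, -0.00240862]), np.float64(0.073367178440094)) [np.float32(2624.0), np.float32(2853.0)]
0.0187
A 35 [True, False, True, True] True
A 42 [True, False, True, True] True
A 50 [True, True, True, True] False
B 35 [True, False, True, True] True
B 42 [True, True, True, True] True
B 50 [False, True, True, True] False
```

View pics/fit.png

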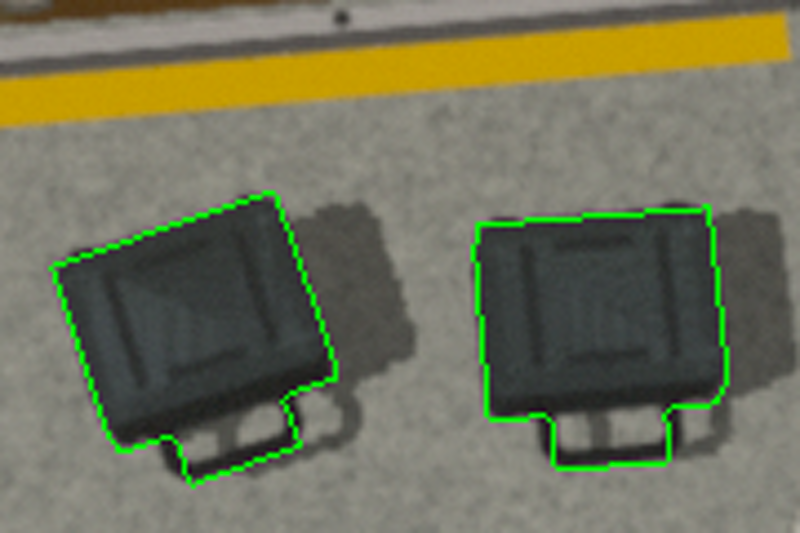

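```bash
cat >> h.py <<'E'
def hook2(case,th,p,s,gap=.001,half=.0095,lat=0):
    """finger at pitch p under the bar of the case tipped by th (finger pitch free)"""
    x,y,a=case; c,sn=np.cos(th),np.sin(th)
    b=np.array([-.106*c+.030*sn,.106*sn+.030*c])
    q=b+np.array([np.cos(p),-np.sin(p)])*s-np.array([np.sin(p),np.cos(p)])*(.004+half+gap); u=q[0]+.04
    return np.array([x+np.cos(a)*u-np.sin(a)*lat,y+np.sin(a)*u+np.cos(a)*lat,q[1]]),quat(a,p)
E
python3 - <<'E'
from h import *
import json
C=json.load(open("c.json"))
for n in C:
  for dy in (0,):
    print(n,"cols th -10(back) 0..70; rows pitch")
    for p in range(30,111,8):
      r=[]
      for t in range(0,71,10):
        j=inverse_kinematics(*hook2(C[n],np.radians(t),np.radians(p),.014)); r.append("." if j is None else "%.1f/%.1f/%.1f"%(j[3],j[4],j[5]))
      print(p,r)
E
```

```text
A cols th -10(back) 0..70; rows pitch
30 ['1.5/1.0/2.1', '1.4/1.0/2.1', '1.4/1.0/2.2', '1.4/1.0/2.3', '1.5/1.0/2.3', '1.5/1.0/2.3', '1.5/0.9/2.4', '1.5/0.9/2.4']
38 ['1.3/0.9/2.3', '1.3/0.9/2.4', '1.3/0.9/2.4', '1.3/0.9/2.5', '1.3/0.9/2.5', '1.3/0.9/2.6', '1.3/0.8/2.6', '1.3/0.8/2.6']
46 ['1.2/0.8/2.5', '1.1/0.8/2.6', '1.1/0.8/2.7', '.', '.', '.', '.', '.']
54 ['.', '.', '.', '.', '.', '.', '.', '.']
62 ['.', '.', '.', '.', '.', '.', '.', '.']
70 ['.', '.', '.', '.', '.', '0.4/0.9/-2.7', '0.3/0.9/-2.6', '0.3/0.9/-2.6']
78 ['0.2/0.8/-2.6', '0.2/0.8/-2.6', '0.2/0.9/-2.6', '0.2/0.9/-2.6', '0.2/0.9/-2.5', '0.2/0.9/-2.5', '0.2/1.0/-2.5', '0.2/1.0/-2.4']
86 ['0.1/0.9/-2.5', '0.1/0.9/-2.4', '0.1/1.0/-2.4', '0.1/1.0/-2.4', '0.1/1.0/-2.4', '0.1/1.1/-2.4', '0.1/1.1/-2.3', '0.1/1.1/-2.3']
94 ['-0.1/1.0/-2.3', '-0.1/1.1/-2.3', '-0.1/1.1/-2.3', '-0.1/1.1/-2.3', '-0.1/1.2/-2.3', '-0.0/1.2/-2.3', '-0.0/1.2/-2.2', '-0.0/1.2/-2.2']
102 ['-0.2/1.1/-2.2', '-0.1/1.2/-2.2', '-0.1/1.2/-2.2', '-0.1/1.3/-2.2', '-0.1/1.3/-2.2', '-0.1/1.3/-2.2', '-0.1/1.3/-2.2', '-0.1/1.4/-2.2']
110 ['-0.2/1.3/-2.1', '-0.2/1.
[... 612 characters left out ...]
0.3/0.9/-2.6']
78 ['0.2/0.8/-2.6', '0.2/0.9/-2.6', '0.2/0.9/-2.5', '0.2/0.9/-2.5', '0.2/0.9/-2.5', '0.2/1.0/-2.5', '0.2/1.0/-2.4', '0.2/1.0/-2.4']
86 ['0.1/0.9/-2.4', '0.1/1.0/-2.4', '0.1/1.0/-2.4', '0.1/1.0/-2.4', '0.1/1.1/-2.4', '0.1/1.1/-2.3', '0.1/1.1/-2.3', '0.1/1.1/-2.3']
94 ['-0.1/1.1/-2.3', '-0.1/1.1/-2.3', '-0.1/1.1/-2.3', '-0.1/1.2/-2.3', '-0.0/1.2/-2.3', '-0.0/1.2/-2.2', '-0.0/1.2/-2.2', '-0.0/1.3/-2.2']
102 ['-0.1/1.2/-2.2', '-0.1/1.2/-2.2', '-0.1/1.3/-2.2', '-0.1/1.3/-2.2', '-0.1/1.3/-2.2', '-0.1/1.4/-2.2', '-0.1/1.4/-2.2', '-0.1/1.4/-2.2']
110 ['-0.2/1.3/-2.2', '-0.2/1.4/-2.2', '-0.2/1.4/-2.2', '-0.2/1.4/-2.2', '-0.2/1.5/-2.1', '-0.2/1.5/-2.1', '-0.2/1.5/-2.1', '-0.2/1.6/-2.1']
```

```bash
sed -i 's/y=np.array(\[-np.sin(yaw),np.cos(yaw),0\])$/y=-np.array([-np.sin(yaw),np.cos(yaw),0])/' h.py; grep -n "y=-np" h.py
python3 - <<'E'
from h import *
import json
C=json.load(open("c.json"))
for n in C:
    print(n)
    for p in range(22,111,8):
      r=[]
      for t in range(0,71,14):
        j=inverse_kinematics(*hook2(C[n],np.radians(t),np.radians(p),.014)); r.append("." if j is None else "/".join("%.1f"%v for v in j))
      print(p,r)
E
```

```text
34:    z=np.array([np.cos(yaw)*np.cos(pitch),np.sin(yaw)*np.cos(pitch),-np.sin(pitch)]); y=-np.array([-np.sin(yaw),np.cos(yaw),0])
A
22 ['-1.2/0.5/2.3/1.5/1.2/-1.2', '-1.2/0.4/2.4/1.5/1.2/-1.1', '-1.1/0.3/2.4/1.5/1.2/-1.1', '-1.1/0.3/2.4/1.6/1.1/-1.0', '-1.0/0.3/2.3/1.6/1.1/-1.0', '-0.9/0.3/2.3/1.7/1.0/-1.0']
30 ['-1.2/0.3/2.4/1.5/1.0/-1.1', '-1.1/0.3/2.4/1.4/1.0/-1.0', '-1.1/0.2/2.4/1.4/1.0/-0.9', '-1.0/0.2/2.4/1.5/1.0/-0.8', '-1.0/0.1/2.3/1.5/1.0/-0.8', '-0.9/0.2/2.3/1.5/0.9/-0.7']
38 ['-1.1/0.2/2.4/1.3/0.9/-0.9', '-1.1/0.1/2.4/1.3/0.9/-0.8', '-1.0/0.1/2.4/1.3/0.9/-0.7', '-1.0/0.1/2.3/1.3/0.9/-0.6', '-0.9/0.1/2.3/1.3/0.8/-0.5', '-0.8/0.1/2.3/1.3/0.8/-0.5']
46 ['-1.0/0.1/2.4/1.2/0.8/-0.6', '-1.0/0.1/2.4/1.1/0.8/-0.5', '-0.9/0.0/2.3/1.1/0.8/-0.4', '-0.9/-0.0/2.3/1.1/0.8/-0.3', '-0.8/0.0/2.3/1.1/0.8/-0.3', '-0.8/0.0/2.2/1.1/0.8/-0.2']
54 ['-0.9/0.1/2.3/0.9/0.7/-0.3', '-0.9/0.0/2.3/0.9/0.8/-0.2', '-0.9/-0.0/2.3/0.9/0.8/-0.1', '-0.8/-0.0/2.2/0.8/0.8/-0.1', '-0.8/-0.0/2.2/0.8/0.8/0.0', '-0.7/0.0/2.2/0.8/0.7/0.1']
62 ['-0.8/0.0/2.3/0.7/0.7/-0.0', '-0.8/0.0/2.2/0.6/0.8/0.1', '-0.8/-0.0/2.2
[... 2565 characters left out ...]
.8/0.3/1.9/0.1/0.9/0.7', '-0.8/0.3/1.8/0.1/1.0/0.7', '-0.8/0.3/1.8/0.1/1.0/0.8', '-0.8/0.3/1.7/0.1/1.1/0.8', '-0.7/0.3/1.7/0.1/1.1/0.8', '-0.7/0.4/1.6/0.1/1.1/0.8']
94 ['-0.8/0.4/1.8/-0.1/1.1/0.8', '-0.8/0.4/1.7/-0.1/1.1/0.8', '-0.7/0.4/1.7/-0.1/1.2/0.9', '-0.7/0.4/1.6/-0.0/1.2/0.9', '-0.7/0.4/1.6/-0.0/1.2/0.9', '-0.7/0.4/1.5/-0.0/1.3/0.9']
102 ['-0.7/0.5/1.7/-0.1/1.2/0.9', '-0.7/0.4/1.6/-0.1/1.2/0.9', '-0.7/0.4/1.6/-0.1/1.3/0.9', '-0.7/0.5/1.5/-0.1/1.3/0.9', '-0.7/0.5/1.4/-0.1/1.4/1.0', '-0.6/0.5/1.4/-0.1/1.4/1.0']
110 ['-0.7/0.5/1.5/-0.2/1.3/1.0', '-0.7/0.5/1.5/-0.2/1.4/1.0', '-0.7/0.5/1.5/-0.2/1.4/1.0', '-0.6/0.6/1.4/-0.2/1.5/1.0', '-0.6/0.6/1.3/-0.2/1.5/1.0', '-0.6/0.6/1.3/-0.2/1.6/1.0']
```

```bash
cat >> h.py <<'E'
import json
def tip(nm,p0=42,s=.011,gap=.002):
    case=json.load(open("c.json"))[nm]; R=np.radians; f0=None
    pos,q=hook2(case,0,R(p0),-.09,gap); move=arm.move_to
    move(pos+[0,0,.12],q); move_gripper(0.0); arm.servo_line(pos,q,rate=.2)
    arm.servo_line(hook2(case,0,R(p0),s,gap)[0],q,rate=.08)
    st=readout.state(); f0=np.array(st["ft_force"]); print(nm,"in",st["t"],f0.round(1),st["position"].round(3))
    for t in range(6,79,6):
        arm.servo_line(*hook2(case,R(t),R(min(p0+t,95)),s,gap),rate=.05 if t<54 else .04)
        st=readout.state(); f=np.array(st["ft_force"])-f0; print(t,f.round(1),round(st["t"],1))
        if np.linalg.norm(f)>25: print("ABORT"); return False
    pos=np.array(st["position"]); back=-.09*np.array([np.cos(case[2]),np.sin(case[2]),-.9])
    arm.servo_line(pos+back,rate=.2); return True
E
python3 - <<'E'
from h import *
tip("A"); p=camera("scene"); cv2.imwrite("pics/s1.png",cv2.resize(p["pixels"][100:400,160:560],(800,600)))
E
```

```text
A in 7.625 [-0.  -0.6  1. ] [ 0.48  -0.19   0.011]
6 [-0.4  0.4 -3.1] 8.0
12 [-0.7  0.6 -2.7] 8.4
18 [-0.5 -1.2 -1.9] 8.8
24 [-0.2 -0.9 -1.5] 9.1
30 [-0.6  0.6 -1.8] 9.5
36 [-1.1 -0.4 -1.2] 9.9
42 [-1.1  0.2 -1.4] 10.2
48 [-0.9 -0.  -0.9] 10.6
54 [-1.  -0.3 -1.1] 11.1
60 [-0.8  0.4 -0.9] 11.5
66 [ 0.   0.3 -1.4] 11.9
72 [ 0.2  0.7 -0.9] 12.4
78 [-0.6  1.3 -0.9] 12.8
```

View pics/s1.png

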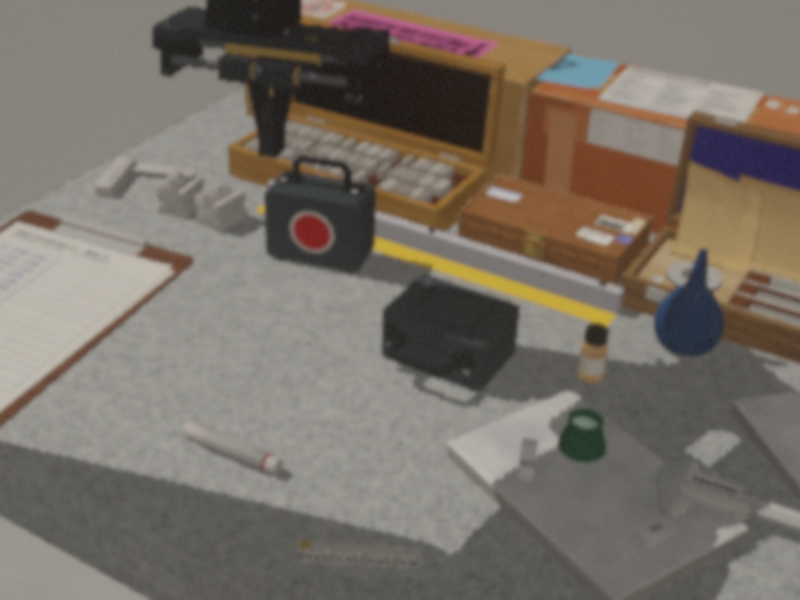

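Case A stands, with its red label showing at about (312,231) in the view. Now I tip case B.

```bash
python3 - <<'E'
from h import *
tip("B"); arm.servo_line(np.array(readout.state()["position"])+[-.08,0,.1],rate=.25)
P={n:camera(n) for n in("top","scene")}; C=json.load(open("c.json")); v=[]
for n in P: cv2.imwrite(f"pics/{n}2.png",P[n]["pixels"])
for nm in C:
    x,y,a=C[nm]; x0=(x+.04*np.cos(a),y+.04*np.sin(a),a); v=[]
    for n in P:
        uv=proj(P[n],[x0[0]+.025,x0[1],.045])[0]; ms=masks_of(P[n],"case_1")
        b=min(ms,key=lambda r:np.hypot(*(np.array(r["at"])-uv)),default=None)
        if b: print(nm,n,b["confidence"],b["at"],uv.round()); v.append((P[n],b["pixels"].astype(np.float32)))
    r=fit(v,x0,True); print(nm,x0,r,[fit([w],x0,True) for w in v])
for n in P:
    for r in boxes_of(P[n],"red_label")[:2]: print("label",n,r["confidence"],r["at"])
print(readout.state()["t"])
a=P["top"]["pixels"][130:280,200:400]; cv2.imwrite("pics/t2c.png",cv2.resize(a,(800,600),interpolation=cv2.INTER_CUBIC))
E
```

```text
B in 17.075 [-0.3 -0.   1. ] [ 0.466 -0.352  0.011]
6 [ 0.1 -0.3 -2.7] 17.4
12 [-0.   0.4 -1.9] 17.8
18 [ 0.1  0.1 -2.2] 18.2
24 [-0.4 -0.3 -2.1] 18.6
30 [-0.5 -1.5 -2.1] 18.9
36 [-1.2 -0.8 -2. ] 19.3
42 [-1.3 -0.5 -1.3] 19.7
48 [-0.7  0.5 -1.4] 20.1
54 [-0.1 -0.7 -0.3] 20.5
60 [-1.1  0.  -0.5] 20.9
66 [-0.3  0.1 -1.4] 21.4
72 [ 0.4  0.4 -1.6] 21.8
78 [-0.2 -0.3 -1.2] 22.3
A top 0.62 [250.0, 185.4] [255. 189.]
A scene 0.97 [323.3, 207.1] [322. 211.]
A (np.float64(0.5841826490518132), np.float64(-0.16209476074319332), 0.26053691543588453) (array([ 0.59005079, -0.16160823,  0.28775683]), np.float64(0.18117797374725342)) [(array([ 0.58883627, -0.16167031,  0.25754415]), np.float64(0.09917604923248291)), (array([ 0.59139966, -0.16019536,  0.28005832]), np.float64(0.07078021764755249))]
B top 0.74 [351.9, 194.4] [351. 186.]
B scene 0.73 [404.8, 237.8] [402. 241.]
B (np.float64(0.5738708588770527), np.float64(-0.3526798487442469), -0.006978715678477008) (array([ 0.58244684, -0.35108343,  0.01342458]), np.float64(0.9092901945114136)) [(array([ 0.55238405, -0.32425206, -0.16690602]), np.float64(0.8151606321334839)), (array([ 0.58382218, -0.35178462,  0.06467986]), np.float64(0.08150529861450195))]
label top 0.79 [250.5, 183.6]
label scene 0.94 [320.2, 207.5]
24.0917
```

View pics/t2c.png

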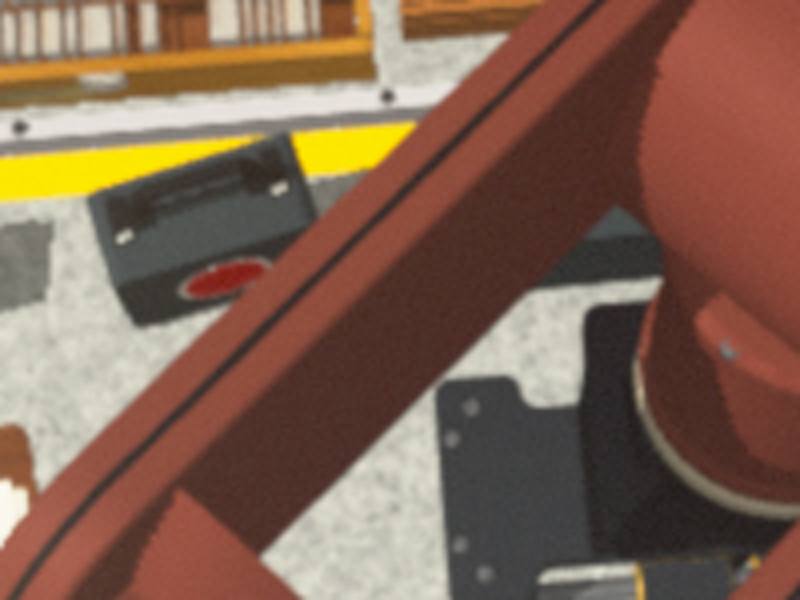

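View pics/scene2.png

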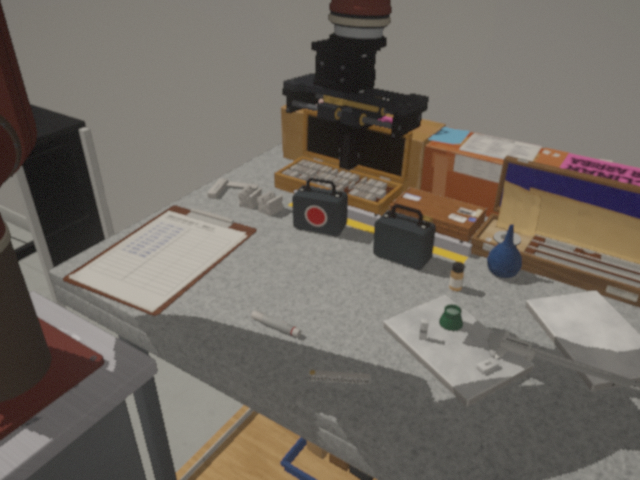

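Both cases stand and only the left one (A) carries the label. Now I push A to the bar with two spread fingertips, low on the underside, turning it square on the way.

```bash
python3 - <<'E'
from h import *
pi=np.radians(50); off=.0095*np.sin(pi)
def pose(x,y,a,back=0):
    return np.array([x-(off+back)*np.cos(a),y-(off+back)*np.sin(a),.013]),quat(a,pi)
c0=(.590,-.1615,.27); c1=(.622,-.159,.006)
q=pose(*c0,back=.05)
arm.move_to(q[0]+[0,0,.13],q[1]); move_gripper(.060); arm.servo_line(*q,rate=.15)
f0=np.array(readout.state()["ft_force"])
arm.servo_line(*pose(*c0,back=.004),rate=.06)
for k in np.linspace(0,1,9):
    c=np.array(c0)*(1-k)+np.array(c1)*k
    arm.servo_line(*pose(*c),rate=.025)
    print(round(k,2),(np.array(readout.state()["ft_force"])-f0).round(1))
x=c1[0]
while x<.637:
    x+=.0015; arm.servo_line(*pose(x,c1[1],c1[2]),rate=.02); s=readout.state(); f=np.array(s["ft_force"])-f0
    print(round(x,4),f.round(1),round(s["position"][0]+off,4))
    if f[0]<-9: break
p=np.array(s["position"]); arm.servo_line(p-[.05,0,0],rate=.04); 
arm.servo_line(p+[-.12,0,.2],rate=.25); j=np.array(readout.state()["joint_pos"]); j[0]=.6; arm.movej(j)
P={n:camera(n) for n in("top","scene")}
for n in P:
    for r in masks_of(P[n],"case_1")[:3]: print(n,r["confidence"],r["at"])
    ms=masks_of(P[n],"case_1")
    for x0 in((.629,-.16,.006),(.583,-.351,.03)):
        uv=proj(P[n],[x0[0]+.025,x0[1],.045])[0]
        b=min(ms,key=lambda r:np.hypot(*(np.array(r["at"])-uv)),default=None)
        if b: print(n,fit([(P[n],b["pixels"].astype(np.float32))],x0,True))
a=np.vstack([cv2.resize(P["top"]["pixels"][130:280,160:460],(600,300),interpolation=cv2.INTER_CUBIC),cv2.resize(P["scene"]["pixels"][150:300,200:500],(600,300),interpolation=cv2.INTER_CUBIC)])
cv2.imwrite("pics/f3.png",a); print(readout.state()["t"])
E
```

```text
0.0 [-0.8 -0.3 -1.7]
0.12 [-1.1 -1.1 -0.7]
0.25 [-0.8  0.  -2.3]
0.38 [-0.9  0.3 -1.2]
0.5 [-0.3  0.4 -1.7]
0.62 [ 0.2 -0.3 -2.1]
0.75 [-1.3  0.  -1.4]
0.88 [-1.7 -0.3 -0.9]
1.0 [-1.9 -0.1 -1.2]
0.6235 [-1.9 -0.  -1.1] 0.6235
0.625 [-2.1  0.6 -2. ] 0.625
0.6265 [-1.7  0.  -1.5] 0.6266
0.628 [-1.2  0.9 -1.7] 0.6281
0.6295 [-6.1  0.8  0.7] 0.6292
0.631 [-17.1   0.3   9.6] 0.6298
top 0.86 [250.8, 168.7]
top 0.59 [351.6, 181.0]
top (array([ 0.62819891, -0.15934354,  0.00445173]), np.float64(0.047246456146240234))
top (array([ 0.58197125, -0.35262249,  0.01211202]), np.float64(0.048365771770477295))
scene 0.71 [403.5, 237.1]
scene (array([ 0.629, -0.16 ,  0.006]), np.float64(1.0))
scene (array([ 0.58559842, -0.35213321,  0.09609458]), np.float64(0.08747762441635132))
37.5667
```

View pics/f3.png

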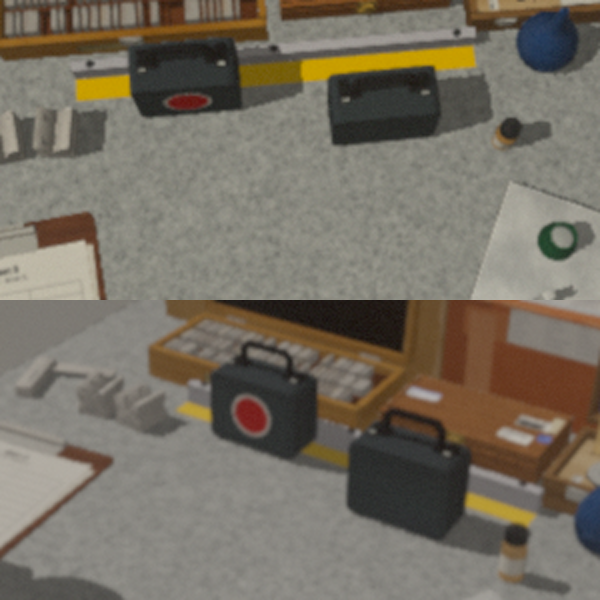

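The labelled case stands square against the bar (label at about (188,102) in the top half), and the other stands clear with the bystanders untouched. I'm handing in.

```bash
python3 -c "
from h import *
print(ticket.hand_in())"
```

```text
the job is handed in; nothing more can be done
None
```

Job handed in at about 38 s of the 72 s allowed: both cases stand, the labelled one (the left one as seen from the robot) is flush against the stop bar, the other is about 5 cm clear of it, and the last camera check showed nothing else disturbed.

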